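# Unlock the kit carrier and hold it level above its dock

### The job

The black carrier with the loupe and the little tin is locked in its dock: slide the red transport lock all the way to its open end stop (to the left, seen from the robot), leaving the carrier seated meanwhile, then lift the carrier by its yellow handle to about 15 cm straight above the dock, so that its underside and the dock can be inspected. Keep it level the whole time so that both stay standing in it, and finish while still holding it there, still and level in the gripper; do not put it down or let go, and leave the other things on the bench where they are.

Things in the scene. Friction and masses are not known exactly. Their poses are not given: they have to be found in the camera images.
- dock: fixed aluminium dock plate, 6 mm thick, with grey corner stops up to 13 mm high, 2.5 mm clear of the carrier. Origin: bench level, under the centre of the carrier's seat; plate spans own x -124 to +70 mm, y -56 to +56 mm. z up; own -x is the end with the lock rail (nearer the robot); the rail runs along own y. Turned by up to 0.4 rad about z
- lock_slide (a joint): transport lock: red grip on a cross rail in the dock's front. 0 m = locked (its steel tongue covers a lug of the carrier, 2 mm above it, so the carrier cannot lift); 0.044 m = hard end stop, open; starts at 0 to 0.01. Grows as the grip moves along dock +y. Friction about 1.5 N, no spring, stays where left
- lock_knob (a point): on the centre line of the lock's red grip, 10 mm below its top, 38 mm above the bench; dock frame x -94 mm, y -22 mm (locked) to +22 mm (open). Moves with the slide. Grip 14 mm along dock y, 22 mm along dock x, its top 48 mm and its foot 18 mm above the bench, on a slide block 32 (y) x 24 (x) mm, top 17 mm. End-stop blocks of the rail 20 mm high
- carrier: loose black tray, 110 (x) x 80 (y) mm, floor 4 mm, rim 16 mm high, 0.18 to 0.35 kg, seated in the dock with its underside 6 mm above the bench, axes along the dock's. Origin: centre of its underside, z up. Two pockets, before and behind the handle, one with a standing black loupe, one with a small tin; a steel lug 18 x 18 x 5 mm at the front lies under the lock's tongue
- carrier_handle (a point): centre of the carrier's yellow handle bar, 82 mm above the carrier's underside (88 mm above the bench when docked). Bar 12 mm thick (carrier x), 74 mm long (carrier y), 16 mm high, on steel posts at y -32 and +32 mm. What stands in the pockets ends 34 mm or more below the bar's underside. Axes as the carrier's
- loupe: black eye loupe, a tapered cup 42 mm across and 36 mm high, standing loose in one pocket of the carrier (either one, changes from start to start), 0.06 kg; origin: centre of its underside, z up. It rests on the carrier's floor, 4 mm above the carrier's underside, about 29 mm before or behind the handle's centre plane
- tip_tin: small round white tin with a yellow lid, 42 mm across and 25 mm high, standing loose in one pocket of the carrier (either one, changes from start to start), 0.06 kg; origin: centre of its underside, z up. It rests on the carrier's floor, 4 mm above the carrier's underside, about 29 mm before or behind the handle's centre plane
- flux_bottle: bystander, loose: small white bottle with a pointed cap, 34 x 34 x 87 mm; origin: centre of its underside
- tape_roll: bystander, loose: green roll of tape lying flat, 54 x 54 x 12 mm; origin: centre of its underside
- wick_spool: bystander, loose: small yellow spool of copper braid, 40 x 40 x 13 mm; origin: centre of its underside
Mind the look-alikes: they are no part of the job. Several things have the shape of the loupe; the one meant has the colours described above.

How it is judged:
On the way, in this order (a step that is already met when the one before it is completed fails the run):
1. the transport lock is slid to its open end stop with the carrier still seated in the dock (value of joint lock_slide above 0.041 m and z of carrier in the frame of dock below 0.012 m), for 0.2 s.
2. the carrier is held in the gripper, level and still, about 15 cm above the dock with loupe and tin standing in it (value of joint lock_slide above 0.04 m and z of carrier in the frame of dock between 0.11 and 0.21 m and horizontal distance between carrier and dock below 0.05 m and angle between carrier's own z axis and vertical below 0.1 rad and linear speed of carrier below 0.03 m/s and angular speed of carrier below 0.3 rad/s and contact force between carrier and the fingers above 1 N and contact force between carrier and dock below 0.05 N and z of loupe in the frame of carrier between -0.002 and 0.012 m and horizontal distance between each of loupe, tip_tin and carrier below 0.05 m and z of tip_tin in the frame of carrier between -0.002 and 0.012 m and angle between each of loupe, tip_tin's own z axis and vertical below 0.2 rad), for 0.5 s.
At the end, for the whole second after the job is handed in: The lock is open (at least 40 of 44 mm); the fingers hold the carrier with its underside 11 to 21 cm above bench level, over the dock (centres within 5 cm), tilted less than 0.1 rad, still (under 0.03 m/s and 0.3 rad/s), not touching the dock; loupe and tin stand upright in the carrier (all of step 2); the arm keeps its last pose, push and grip.
It fails at once if loupe or tin tips over (angle between any of loupe, tip_tin's own z axis and vertical above 0.4 rad).
It fails at once if the carrier is tilted by more than 0.25 rad (angle between carrier's own z axis and vertical above 0.25 rad).
It fails at once if a bystander is moved by more than 2 cm (distance of any of flux_bottle, tape_roll, wick_spool from where it was at the start of the episode above 0.02 m).
It also fails if it takes over 53 s, if anything falls off the work surface, if the arm or the gripper's body presses on something with over 40 N, if the wrist force passes 120 N, or if a joint passes its speed limit or range.

### The arm

A 6-joint arm with a two-finger parallel gripper is mounted at the origin on a cart in front of the work surface, level with it; the furniture and walls round the work are solid. World frame = base frame: x ahead of the robot, y to its left, z up, the work surface at z = 0. Lengths are in m, angles in rad, forces in N, time in s.
With the tool pointing down it reaches from about 0.375 to 0.9 m from the base axis. Payload 3.1 kg.
Tool frame: the origin (TCP) lies midway between the tips of the shut fingers; the grasp point (between the pads) lies 19 mm behind it (manip.grip_depth is the distance from the TCP to the grasp point, in m); z points along the fingers, y is the line along which they close (so a half turn about z gives the same grasp; the last joint's range is limited). The gripper opens to 85 mm and grips with 20 to 120 N. Pads are 22 mm wide; open, the fingers measure 114 mm over their backs; the gripper's body (76 mm by 85 mm) begins 54 mm behind the grasp point. The pads swing forward as they close: fully open they stand 13 mm farther back than shut.
Start: joints at [1.133, 0.527, 1.433, -0, 1.181, -0.178], TCP at [0.161, 0.604, 0.231] pointing down, gripper open.
Joint ranges: [-3.08, 3.08], [-0.75, 2.2], [0.22, 2.44], [-1.43, 4.57], [0, 2.65], [-2.85, 2.85]. Speed limits (rad/s): [2.79, 2.79, 3.14, 3.14, 3.14, 3.14].

### API

Orientations are given as a unit quaternion [x, y, z, w].
In Python, from station import telemetry, snapshot, manip gives the robot as it stands. The module is installed in compiled form; this text tells all that it offers.
- The arm moves only by the shell command python3 -m crank 'ROWS' [OPENING] [FORCE]. ROWS is text: rows parted by semicolons, each of 6 numbers parted by spaces: the shift along the tool's x, y, z as a fraction of full scale, then the turn, a rotation vector about the tool's x, y, z as a fraction of full scale. A call has exactly 5 rows; each row shifts and turns the commanded pose from where the row before left it, along the tool's axes as they then stand; what a row does not reach is not made up. Full scale, the value 1, is 4 cm for a shift and 90 degrees for a turn. A row lasts 1/10 s, in which the tool goes at most 50 mm and 8.59 degrees, less where a joint would pass 70% of its speed; a pose out of reach is approached as far as the arm can. A call with a number of a shift or a turn outside -1 to 1 is refused whole. A call with a gripper value outside its range is refused whole. OPENING is the opening, from -1 (shut) to 1 (fully open), set as the call begins (- or left out, the last holds). The fingers move at their own pace and stop on an object; FORCE is the grip in N (left out, the last holds). Time passes only in rows, so rows that do not move let the fingers close, or fill a call up. It gives the time, the measured TCP pose, the force, the opening and the grip force at its end, in the units of the state.
- telemetry.sense(): the state, without advancing time (a new reading comes with each control period).
- snapshot(name): name is "side" or "top"; returns a dict with "image" (420x560x3 uint8, red, green, blue), "depth" (420x560 float32, m along the optical axis (not along the pixel's ray), 0 where there is no reading), "camera_matrix" (3x3 intrinsics, pixels), "k1" (the pictures are not rectified: a ray, as slopes to the right and down, at radius r is drawn at 1 + k1 r^2 times it, then the intrinsics apply), "rvec" (rotation vector, rad) and "tvec" (3), from world to camera coordinates, as OpenCV has them. Camera axes: x right, y down, z forward; pixel columns grow to the right and rows downward; lengths in m; the calibration is good to about 2 mm. A picture is of the moment at which its call begins.
- manip.sign_off(): hands the job in; it is judged then, once.
The state is a dict: "t": time; "q": joint angles; "qd": joint speeds; "tau": joint torques, N m; "tcp_pos": TCP position; "tool_rot": TCP orientation; "force": force on the tool from outside, world axes, zero at the start; "ft_torque": the same for the moment, N m; "finger_gap": opening from 0.0 (shut) to 1.0 (fully open); "gripper_force": force on a finger pad.
Only numpy, scipy, OpenCV 4.12 (cv2) and the standard library are available. Lean on these libraries where they do the work, as an engineer would, in place of code of your own. Each camera call takes 0.05 s, during which the arm holds its last target. There are 200 camera calls.

## Working session

There is one attempt and no reset: what is moved stays moved. The work goes in short steps, Python scripts to look and compute and a shell command to move; the robot and the scene stay as the last step left them, time stands still between calls to the robot, and variables do not carry over. Pictures are saved under pics/ and viewed, at most 10 in all, crops included, and the job is handed in when it is done.

```bash
mkdir -p pics; python3 - <<'E'
from station import telemetry, snapshot, manip
import cv2,numpy as np,pickle
s=telemetry.sense();print(s,manip.grip_depth)
for n in("top","side"):
    d=snapshot(n);pickle.dump(d,open(n+".pkl","wb"));cv2.imwrite(f"pics/{n}0.png",d["image"][:,:,::-1])
    R=cv2.Rodrigues(np.array(d["rvec"]))[0];print(n,d["camera_matrix"],d["k1"],-R.T@np.array(d["tvec"]).ravel(),R[2])
E
```

```text
{'t': 0.0, 'q': array([ 1.13252228e+00,  5.28467275e-01,  1.43390384e+00, -3.12476120e-05,
        1.18139806e+00, -1.78481585e-01]), 'qd': array([-1.60933597e-03,  3.17733683e-04, -7.95460103e-04,  5.24034226e-04,
       -7.53365227e-05,  5.17633055e-04]), 'tau': array([ 7.06136434e-04, -4.42348552e+01, -1.78029513e+01, -1.44433234e-04,
        8.16642714e-03, -8.45689129e-06]), 'tcp_pos': array([0.16020918, 0.6033747 , 0.23033245]), 'tool_rot': array([ 1.29525274e-01,  9.91575523e-01, -1.04131189e-03, -3.16536287e-04]), 'force': array([ 0.01009132, -0.23788228,  0.1083985 ]), 'ft_torque': array([ 0.02564146,  0.0004317 , -0.01237506]), 'gripper_force': 0.0, 'finger_gap': 0.9998916865112523} 0.0187
top [[483.24601977   0.         276.54872143]
 [  0.         483.24601977 210.46457475]
 [  0.           0.           1.        ]] -0.1485861389071242 [ 0.37800201 -0.18750519  0.91908023] [ 0.16825201 -0.01644321 -0.98560686]
side [[516.6233162    0.         285.0568219 ]
 [  0.         516.6233162  215.84777805]
 [  0.           0.           1.        ]] -0.007190247028646327 [0.33609745 0.49003403 0.57951215] [ 0.19043813 -0.80312634 -0.56455415]
```

View pics/top0.png

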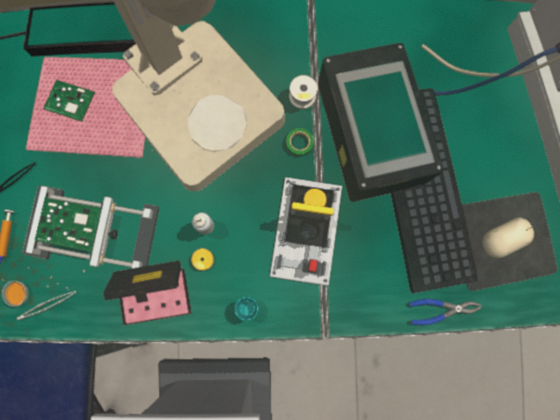

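View pics/side0.png

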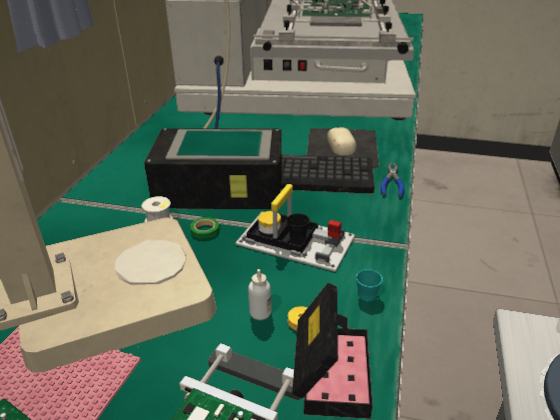

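The top view shows the dock and carrier at about (307,230). The yellow bar is at (313,209), the red grip at (313,266), the black loupe in the front pocket at (305,229) and the tin in the rear pocket at (316,196). Bystanders are the bottle (203,222), the spool (202,260) and the tape (299,141). The side view shows the bar at (283,196) and the red grip at (335,229).

Loupe candidates are the teal cup at top (247,308) and the black cup in the carrier at (305,229). The black one fits the description. I'll confirm it in a crop while measuring.

```bash
cat > h.py <<'E'
import cv2,numpy as np
from scipy.optimize import brentq
def ray(d,u,v):
    K=d["camera_matrix"];p=np.array([(u-K[0,2])/K[0,0],(v-K[1,2])/K[1,1]]);rd=np.linalg.norm(p)
    r=brentq(lambda r:r*(1+d["k1"]*r*r)-rd,0,1.2) if rd>0 else 0
    R=cv2.Rodrigues(np.array(d["rvec"]))[0];x=np.array([*(p*(r/rd)),1.])
    return -R.T@np.array(d["tvec"]).ravel(),R.T@x
def plane(d,u,v,z):
    o,g=ray(d,u,v);return o+g*(z-o[2])/g[2]
def depth(d,u,v):
    o,g=ray(d,u,v);return o+g*d["depth"][int(round(v)),int(round(u))]
def tri(a,pa,b,pb):
    o,g=ray(a,*pa);q,h=ray(b,*pb);s=np.linalg.lstsq(np.c_[g,-h],q-o,rcond=None)[0]
    A=o+g*s[0];B=q+h*s[1];return (A+B)/2,np.linalg.norm(A-B)
def blob(d,lo,hi,roi):
    h=cv2.cvtColor(d["image"],cv2.COLOR_RGB2HSV);m=cv2.inRange(h,lo,hi);k=np.zeros_like(m);x0,y0,x1,y1=roi;k[y0:y1,x0:x1]=255
    return m&k
def cloud(d,m):
    return np.array([depth(d,u,v) for v,u in np.argwhere(m) if d["depth"][v,u]>0])
E
python3 - <<'E'
from h import *;import pickle
T=pickle.load(open("top.pkl","rb"));S=pickle.load(open("side.pkl","rb"))
for n,lo,hi,rt,rs in(("red",(0,150,60),(8,255,255),(290,250,330,285),(320,210,355,245)),("yel",(20,130,90),(35,255,255),(285,185,340,220),(255,180,300,240))):
    for d,r,c in((T,rt,"top"),(S,rs,"side")):
        m=blob(d,lo,hi,r);P=cloud(d,m)
        nc,lab,st,ce=cv2.connectedComponentsWithStats(m)
        print(n,c,[(st[i].tolist(),ce[i].round(1)) for i in range(1,nc) if st[i,4]>8]);print(np.percentile(P,[5,50,95],axis=0).round(4).tolist())
a=cv2.resize(T["image"][170:290,255:355],None,fx=5,fy=5,interpolation=3)[:,:,::-1][:600,:400]
b=cv2.resize(S["image"][180:280,230:360],None,fx=3,fy=5)[:,:,::-1]
a=cv2.resize(T["image"][170:290,260:350],None,fx=4.4,fy=5)[:,:,::-1]
b=cv2.resize(S["image"][180:280,230:360],None,fx=3,fy=3)[:,:,::-1]
w=np.zeros((600,796,3),np.uint8);w[:,:396]=a;w[:300,400:790]=b
cv2.imwrite("pics/crop.png",w)
E
```

```text
red top [([309, 260, 8, 11, 73], array([312.6, 265.2]))]
[[0.4167, -0.2705, 0.0459], [0.4254, -0.2647, 0.0483], [0.4329, -0.2589, 0.0503]]
red side [([328, 220, 13, 18, 188], array([333.9, 228.8]))]
[[0.4147, -0.2662, 0.0232], [0.4242, -0.2596, 0.0389], [0.4333, -0.2564, 0.0501]]
yel top [([291, 188, 43, 27, 656], array([313.3, 202.5]))]
[[0.5142, -0.2935, 0.0221], [0.5394, -0.2709, 0.0376], [0.5652, -0.2351, 0.0982]]
yel side [([258, 184, 35, 43, 476], array([274.8, 206.1])), ([277, 213, 4, 11, 37], array([278.2, 218. ]))]
[[0.5119, -0.2972, 0.0288], [0.528, -0.2642, 0.0679], [0.5625, -0.2286, 0.098]]
```

View pics/crop.png

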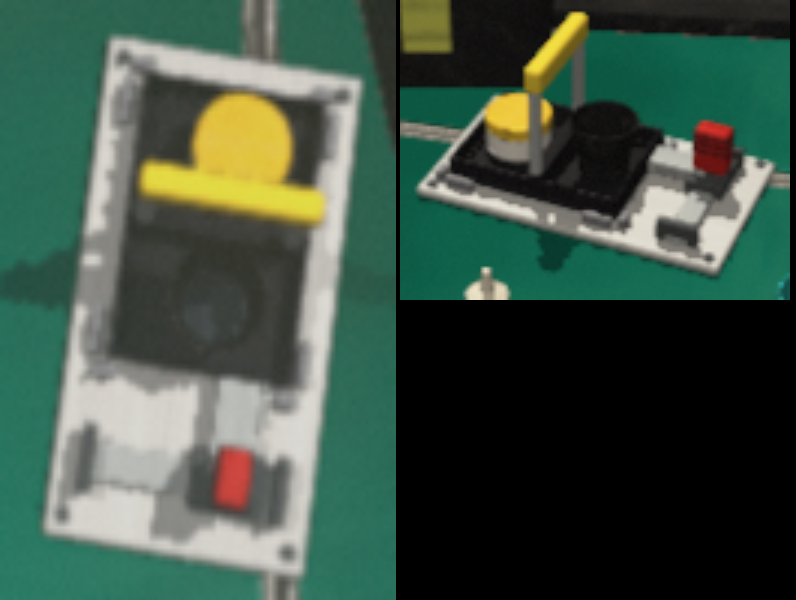

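The crop confirms the black loupe standing in the front pocket (crop 215,305), the tin behind it, and the red grip on the right, locked (crop 233,478). Next come the bar axis, yaw and dock corners.

```bash
python3 - <<'E'
from h import *;import pickle
T=pickle.load(open("top.pkl","rb"));S=pickle.load(open("side.pkl","rb"))
c=[]
for d,r in((T,(285,185,340,225)),(S,(255,180,300,240))):
    m=blob(d,(20,120,80),(36,255,255),r);uv=np.argwhere(m);P=np.array([depth(d,u,v) for v,u in uv]);k=P[:,2]>.072;P=P[k];uv=uv[k]
    w=P[:,:2]-P[:,:2].mean(0);ax=np.linalg.svd(w)[2][0];ax*=np.sign(ax[1]);t=w@ax
    e=P[:,:2].mean(0)+ax*(t.min()+t.max())/2
    print("bar cloud centre",e.round(4),"z",np.percentile(P[:,2],[5,95]).round(4),"len",np.ptp(t).round(4),"yaw",np.arctan2(-ax[0],ax[1]).round(4))
    (x,y),(w_,h_),an=cv2.minAreaRect(uv[:,::-1].astype(np.float32));print("px",x,y,w_,h_,an);c.append((x,y))
print("tri",tri(T,c[0],S,c[1]))
print("top ray at z=.094",plane(T,*c[0],.094))
# red tops
print("red top plane .048",plane(T,312.6,265.2,.048))
# plate: bright low-sat largest contour
h=cv2.cvtColor(T["image"],cv2.COLOR_RGB2HSV);P=[]
g=blob(T,(50,90,30),(95,255,255),(0,0,560,420));m=255-g;k=np.zeros_like(m);k[172:292,262:350]=255;m&=k
m=cv2.morphologyEx(m,cv2.MORPH_OPEN,np.ones((15,15)))
q=max(cv2.findContours(m,0,2)[0],key=cv2.contourArea);r=cv2.boxPoints(cv2.minAreaRect(q));print("rect px",r.round(1).tolist(),cv2.contourArea(q))
C=np.array([plane(T,*p,.006) for p in r]);print(C.round(4).tolist());print([np.linalg.norm(C[i]-C[i-1]).round(4) for i in range(4)])
for n,u,v in(("flux",203,222),("wick",202,260),("tape",299,141),("cup",247,308),("mon",390,110),("lampwht",303,88)):print(n,depth(T,u,v).round(3))
# tallest things
Z=[(u,v,*depth(T,u,v).round(2)) for u in range(100,480,20) for v in range(10,340,15)];print([tuple(map(float,z)) for z in Z if z[4]>.12])
E
```

```text
bar cloud centre [ 0.5155 -0.234 ] z [0.0915 0.099 ] len 0.1297 yaw 0.1373
px 312.94219970703125 202.37571716308594 41.9677848815918 19.615379333496094 8.746162414550781
bar cloud centre [0.4457 0.1   ] z [0.0858 0.0984] len 0.8081 yaw 0.2018
px 281.0655212402344 197.71377563476562 11.030303955078125 33.75941467285156 31.32869529724121
tri (array([ 0.52787091, -0.26626693,  0.08638356]), np.float64(0.010321909672753513))
top ray at z=.094 [ 0.5316571  -0.26496203  0.094     ]
red top plane .048 [ 0.42523719 -0.26440565  0.048     ]
rect px [[268.5, 277.3999938964844], [283.1000061035156, 175.3000030517578], [343.29998779296875, 183.89999389648438], [328.70001220703125, 286.0]] 5975.0
[[0.4068, -0.1844, 0.006], [0.6029, -0.2172, 0.006], [0.5833, -0.3339, 0.006], [0.3877, -0.2971, 0.006]]
[np.float64(0.1143), np.float64(0.1988), np.float64(0.1183), np.float64(0.199)]
flux [ 0.505 -0.071  0.073]
wick [ 0.443 -0.059 -0.001]
tape [ 0.673 -0.251  0.003]
cup [ 0.351 -0.143  0.009]
mon [ 0.693 -0.408  0.114]
lampwht [ 0.777 -0.261  0.023]
[(120.0, 10.0, 0.83, 0.05, 0.23), (140.0, 10.0, 0.81, 0.0, 0.26), (140.0, 25.0, 0.8, 0.01, 0.23), (140.0, 40.0, 0.8, 0.02, 0.19), (160.0, 10.0, 0.65, -0.09, 0.51), (160.0, 25.0, 0.82, -0.01, 0.2), (160.0, 40.0, 0.81, -0.0, 0.16), (180.0, 10.0, 0.65, -0.11, 0.51), (180.0, 25.0, 0.66, -0.1, 0.47), (200.0, 10.0, 0.66, -0.12, 0.49), (280.0, 235.0, 0.38, -0.19, 0.92), (360.0, 25.0, 0.38, -0.19, 0.92), (400.0, 70.0, 0.38, -0.19, 0.92)]
```

```bash
python3 - <<'E'
from h import *;import pickle
T=pickle.load(open("top.pkl","rb"));S=pickle.load(open("side.pkl","rb"))
c=[]
for d,r in((T,(285,185,340,225)),(S,(255,180,300,240))):
    m=blob(d,(20,120,80),(36,255,255),r);uv=np.argwhere(m);uv=uv[[d["depth"][v,u]>0 for v,u in uv]];P=np.array([depth(d,u,v) for v,u in uv]);k=(P[:,2]>.076)&(P[:,2]<.11)&(P[:,0]>.48)&(P[:,1]<-.2);P=P[k];uv=uv[k]
    w=P[:,:2]-P[:,:2].mean(0);ax=np.linalg.svd(w)[2][0];ax*=np.sign(ax[1]);t=w@ax
    e=P[:,:2].mean(0)+ax*(t.min()+t.max())/2
    print("bar",e.round(4),"z",np.percentile(P[:,2],[5,95]).round(4),"len",np.ptp(t).round(4),"yaw",np.arctan2(-ax[0],ax[1]).round(4))
    q=cv2.minAreaRect(uv[:,::-1].astype(np.float32));print(q);c.append(q[0]);b=cv2.boxPoints(q);print(b.round(1).tolist())
print("tri",tri(T,c[0],S,c[1]));print("plane .095",plane(T,*c[0],.095))
E
```

```text
bar [ 0.5207 -0.2629] z [0.0915 0.099 ] len 0.0728 yaw -0.1791
((312.0115661621094, 208.42483520507812), (41.9677848815918, 7.374773979187012), 8.746162414550781)
[[290.70001220703125, 208.89999389648438], [291.79998779296875, 201.60000610351562], [333.29998779296875, 208.0], [332.20001220703125, 215.3000030517578]]
bar [ 0.5181 -0.261 ] z [0.0859 0.0984] len 0.0748 yaw -0.1896
((281.756103515625, 196.8048858642578), (8.74573040008545, 31.547101974487305), 38.65980529785156)
[[268.5, 206.39999389648438], [288.20001220703125, 181.8000030517578], [295.0, 187.1999969482422], [275.29998779296875, 211.89999389648438]]
tri (array([ 0.52119385, -0.2633649 ,  0.08996557]), np.float64(0.001029598650627754))
plane .095 [ 0.5208387 -0.2628412  0.095    ]
```

The two views agree. The handle is at (0.521,-0.263) with height about 0.090, yaw is about -0.175 rad, and the grip's top is at (0.425,-0.264,0.048), which puts the slide about 4 mm open. I'll move out on an arc, because the straight line would pass inside the minimum reach.

```bash
python3 -m crank '-0.72 -0.64 0 0 0 -0.055; -0.72 -0.64 0 0 0 0; -0.72 -0.64 0 0 0 0; -0.72 -0.64 0 0 0 0; -0.72 -0.64 0 0 0 0' -0.1 20
python3 -m crank '-0.72 -0.64 0 0 0 0; -0.72 -0.64 0 0 0 0; -0.72 -0.64 0 0 0 0; -0.72 -0.64 0 0 0 0; -0.72 -0.64 0 0 0 0'
```

```text
t: 0.6
tcp_pos: [0.278, 0.4497, 0.231]
tool_rot: [0.086, 0.996, -0.0, -0.0]
force: [1.0, 0.5, 0.4]
finger_gap: 0.452
gripper_force: 0.0
t: 1.1
tcp_pos: [0.3979, 0.2987, 0.2311]
tool_rot: [0.087, 0.996, -0.0, -0.0]
force: [0.5, 1.4, -0.1]
finger_gap: 0.45
gripper_force: 0.0
```

```bash
for i in 1; do
python3 -m crank '-0.15 -0.69 0 0 0 0; -0.15 -0.69 0 0 0 0; -0.15 -0.69 0 0 0 0; -0.15 -0.69 0 0 0 0; -0.15 -0.69 0 0 0 0'
python3 -m crank '-0.15 -0.69 0 0 0 0; -0.15 -0.69 0 0 0 0; -0.15 -0.69 0 0 0 0; -0.15 -0.69 0 0 0 0; -0.15 -0.69 0 0 0 0'
python3 -m crank '-0.15 -0.69 0 0 0 0; -0.15 -0.69 0 0 0 0; -0.15 -0.69 0 0 0 0; -0.15 -0.69 0 0 0 0; -0.15 -0.69 0 0 0 0'
python3 -m crank '-0.15 -0.69 0 0 0 0; -0.15 -0.69 0 0 0 0; -0.15 -0.69 0 0 0 0; -0.15 -0.69 0 0 0 0; -0.15 -0.69 0 0 0 0'
done
python3 -c "
from station import telemetry as t
print(t.sense()['q'].round(3),t.sense()['tcp_pos'])"
```

```text
t: 1.6
tcp_pos: [0.4027, 0.1579, 0.2311]
tool_rot: [0.087, 0.996, -0.0, -0.0]
force: [-0.8, -0.7, -0.4]
finger_gap: 0.45
gripper_force: 0.0
t: 2.1
tcp_pos: [0.4085, 0.0169, 0.2312]
tool_rot: [0.087, 0.996, 0.0, -0.0]
force: [-1.3, -0.2, -0.4]
finger_gap: 0.448
gripper_force: 0.0
t: 2.6
tcp_pos: [0.4142, -0.1242, 0.2311]
tool_rot: [0.087, 0.996, 0.0, -0.0]
force: [-0.6, 0.1, 0.3]
finger_gap: 0.45
gripper_force: 0.0
t: 3.1
tcp_pos: [0.4199, -0.2652, 0.231]
tool_rot: [0.087, 0.996, 0.0, -0.0]
force: [0.5, 0.2, 0.3]
finger_gap: 0.45
gripper_force: 0.0
[-0.789  0.357  1.748  0.     1.038 -2.186] [ 0.41994843 -0.2651894   0.23099212]
```

```bash
python3 -m crank '-0.13 0.04 0.5 0 0 0; 0 0 0.7 0 0 0; 0 0 0.7 0 0 0; 0 0 0.7 0 0 0; 0 0 0.7 0 0 0'
python3 -m crank '0 0 0.3 0 0 0; 0 0 0.3 0 0 0; 0 0 0.1 0 0 0; 0 0 0 0 0 0; 0 0 0 0 0 0'
python3 - <<'E'
from station import snapshot
import cv2,numpy as np
s=snapshot("side")["image"][150:280,230:400];t=snapshot("top")["image"][170:300,240:370]
w=np.hstack([cv2.resize(s,(440,390)),cv2.resize(t,(360,390))])
cv2.imwrite("pics/k1.png",w[:,:,::-1])
E
```

```text
t: 3.6
tcp_pos: [0.4256, -0.2635, 0.0981]
tool_rot: [0.087, 0.996, 0.0, -0.0]
force: [0.4, 0.1, -0.8]
finger_gap: 0.448
gripper_force: 0.0
t: 4.1
tcp_pos: [0.4262, -0.264, 0.0721]
tool_rot: [0.087, 0.996, -0.001, 0.001]
force: [0.5, -0.2, 0.2]
finger_gap: 0.451
gripper_force: 0.0
```

View pics/k1.png

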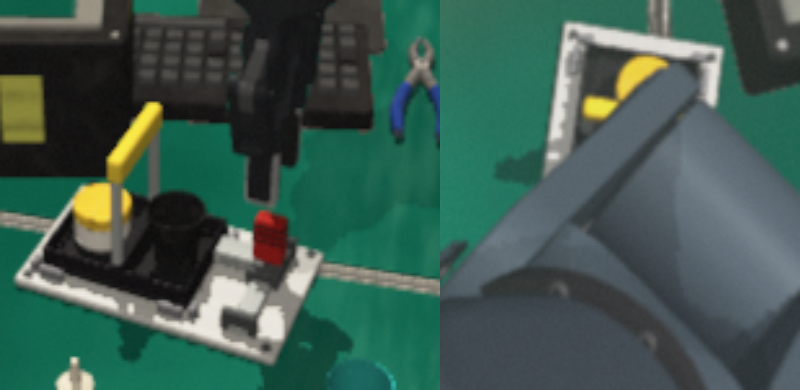

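The fingers stand above the red grip (crop 268,235), one on each side, and the top view is hidden by the arm. I'll descend and close.

```bash
python3 -m crank '0.01 0 0.3 0 0 0; 0 0 0.3 0 0 0; 0 0 0.3 0 0 0; 0 0 0.25 0 0 0; 0 0 0 0 0 0'
python3 -m crank '0 0 0 0 0 0; 0 0 0 0 0 0; 0 0 0 0 0 0; 0 0 0 0 0 0; 0 0 0 0 0 0' -1 20
python3 -c "
from station import telemetry as t
print(t.sense()['ft_torque'],t.sense()['tcp_pos'])"
```

```text
t: 4.7
tcp_pos: [0.4244, -0.2626, 0.0234]
tool_rot: [0.087, 0.996, 0.001, -0.001]
force: [-0.3, 0.3, -0.9]
finger_gap: 0.452
gripper_force: 0.0
t: 5.2
tcp_pos: [0.4253, -0.2635, 0.0254]
tool_rot: [0.087, 0.996, -0.0, 0.0]
force: [-0.5, -1.1, -4.4]
finger_gap: 0.154
gripper_force: 25.6
[ 0.00248693 -0.08985568 -0.08907224] [ 0.42534305 -0.26354764  0.0253507 ]
```

Gripped: 0.154 of 85 mm is about 13 mm, against the grip's 14 mm. I'll slide it along tool +y, which is dock +y.

```bash
python3 -m crank '0 0.1 0 0 0 0; 0 0.1 0 0 0 0; 0 0.1 0 0 0 0; 0 0.1 0 0 0 0; 0 0.1 0 0 0 0'
python3 -m crank '0 0.1 0 0 0 0; 0 0.1 0 0 0 0; 0 0.1 0 0 0 0; 0 0.1 0 0 0 0; 0 0 0 0 0 0'
```

```text
t: 5.7
tcp_pos: [0.429, -0.2434, 0.0254]
tool_rot: [0.087, 0.996, -0.0, 0.0]
force: [0.2, -1.4, -4.5]
finger_gap: 0.161
gripper_force: 25.6
t: 6.2
tcp_pos: [0.4318, -0.2273, 0.0253]
tool_rot: [0.087, 0.996, 0.0, 0.0]
force: [2.1, 0.8, -3.9]
finger_gap: 0.159
gripper_force: 25.6
```

Moved 36.8 mm so far. I'll creep on until the stop's force shows.

```bash
python3 -m crank '0 0.05 0 0 0 0; 0 0.05 0 0 0 0; 0 0 0 0 0 0; 0 0 0 0 0 0; 0 0 0 0 0 0'
python3 -m crank '0 0.05 0 0 0 0; 0 0.025 0 0 0 0; 0 0 0 0 0 0; 0 0 0 0 0 0; 0 0 0 0 0 0'
```

```text
t: 6.7
tcp_pos: [0.4324, -0.2242, 0.0253]
tool_rot: [0.087, 0.996, -0.0, 0.0]
force: [1.0, -1.5, -4.6]
finger_gap: 0.158
gripper_force: 25.6
t: 7.2
tcp_pos: [0.4326, -0.2239, 0.0254]
tool_rot: [0.086, 0.996, -0.002, 0.0]
force: [-5.0, -12.0, -6.0]
finger_gap: 0.162
gripper_force: 25.4
```

Firm stop at 40 mm of travel with 12 N, which fits the 4 mm start position. I'll relax the push, release, raise and look.

```bash
python3 -m crank '0 -0.06 0 0 0 0; 0 0 0 0 0 0; 0 0 0 0 0 0; 0 0 0 0 0 0; 0 0 0 0 0 0' -0.1 20
python3 -m crank '0 0 0.0 0 0 0; 0 0 -0.3 0 0 0; 0 0 -0.4 0 0 0; 0 0 -0.7 0 0 0; 0 0 -0.7 0 0 0'
python3 -m crank '0 0 -0.7 0 0 0; 0 0 -0.7 0 0 0; 0 0 0 0 0 0.0909; 0 0 0 0 0 0.0909; 0 0 0 0 0 0.0909'
python3 -m crank '0 0 0 0 0 0.0909; 0 0 0 0 0 0.0909; 0 0 0 0 0 0.0909; 0 0 0 0 0 0.0909; 0 0 0 0 0 0.0909'
python3 -m crank '0 0 0 0 0 0.0909; 0 0 0 0 0 0.0909; 0 0 0 0 0 0.0909; 0 0 0 0 0 0; 0 0 0 0 0 0'
python3 - <<'E'
from station import snapshot
from h import *;import pickle
T=snapshot("top");S=snapshot("side");pickle.dump((T,S),open("l.pkl","wb"))
m=blob(S,(0,150,60),(8,255,255),(270,190,400,270));P=cloud(S,m);print("red",m.sum()//255,np.percentile(P,[5,50,95],axis=0).round(4).tolist())
m=blob(S,(20,120,80),(36,255,255),(255,180,300,240));P=cloud(S,m);P=P[(P[:,2]>.076)&(P[:,2]<.11)];print("bar",np.median(P,axis=0),P.min(0),P.max(0))
E
```

```text
t: 7.7
tcp_pos: [0.4322, -0.223, 0.0254]
tool_rot: [0.086, 0.996, 0.0, -0.0]
force: [-0.1, -0.9, 0.8]
finger_gap: 0.452
gripper_force: 0.0
t: 8.2
tcp_pos: [0.432, -0.2231, 0.1106]
tool_rot: [0.087, 0.996, 0.0, -0.0]
force: [1.1, -0.1, -1.0]
finger_gap: 0.45
gripper_force: 0.0
t: 8.7
tcp_pos: [0.4323, -0.2233, 0.1666]
tool_rot: [0.299, 0.954, -0.0, 0.001]
force: [-0.2, -0.7, -0.5]
finger_gap: 0.452
gripper_force: 0.0
t: 9.2
tcp_pos: [0.4321, -0.2232, 0.1661]
tool_rot: [0.614, 0.79, -0.0, 0.0]
force: [0.0, 0.0, -0.3]
finger_gap: 0.447
gripper_force: 0.0
t: 9.7
tcp_pos: [0.4322, -0.2234, 0.1658]
tool_rot: [0.765, 0.644, 0.0, 0.0]
force: [-0.4, -0.4, -0.2]
finger_gap: 0.45
gripper_force: 0.0
red 195 [[0.4219, -0.2247, 0.0228], [0.431, -0.2194, 0.0393], [0.4404, -0.2166, 0.0502]]
bar [ 0.5188113  -0.25568634  0.0960603 ] [ 0.50839981 -0.29950469  0.08358023] [ 0.53061346 -0.22545885  0.09932623]
```

The lock grip moved 40.7 mm to its stop, and the carrier and bar are unchanged. Next I go over the handle and down.

```bash
python3 -m crank '-0.12 0.47 0 0 0 0; -0.12 0.47 0 0 0 0; -0.12 0.47 0 0 0 0; -0.12 0.47 0 0 0 0; -0.12 0.47 0 0 0 0'
python3 -m crank '0 0 0.3 0 0 0; 0 0 0.4 0 0 0; 0 0 0.3 0 0 0; 0 0 0 0 0 0; 0 0 0 0 0 0'
python3 - <<'E'
from station import snapshot
import cv2,numpy as np
s=snapshot("side")["image"][130:280,220:390];t=snapshot("top")["image"][150:300,230:380]
w=np.hstack([cv2.resize(s,(420,390)),cv2.resize(t,(360,390))])
cv2.imwrite("pics/h1.png",w[:,:,::-1])
E
```

```text
t: 10.3
tcp_pos: [0.5214, -0.2635, 0.1653]
tool_rot: [0.765, 0.644, -0.0, -0.0]
force: [-0.4, -0.6, -0.2]
finger_gap: 0.45
gripper_force: 0.0
t: 10.8
tcp_pos: [0.52, -0.2629, 0.1249]
tool_rot: [0.766, 0.643, -0.0, -0.001]
force: [0.1, -0.5, 0.6]
finger_gap: 0.447
gripper_force: 0.0
```

View pics/h1.png

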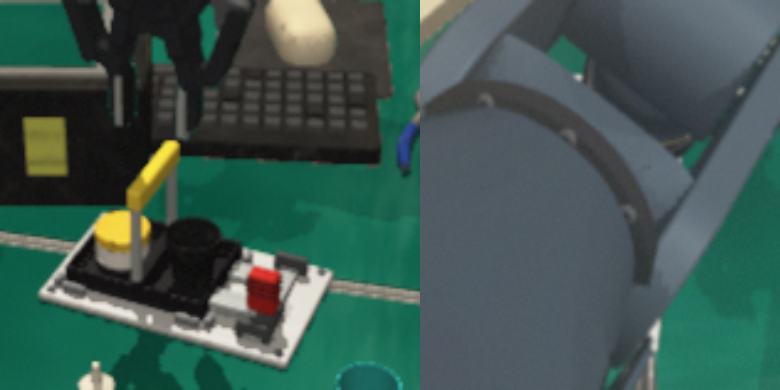

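The fingers (crop 120,100 and 182,115) straddle the bar (155,175), and the red grip (264,290) is at the left stop with the tongue off the lug. Descend and grip.

```bash
python3 -m crank '0 0 0.4 0 0 0; 0 0 0.4 0 0 0; 0 0 0.4 0 0 0; 0 0 0.18 0 0 0; 0 0 0 0 0 0'
python3 -m crank '0 0 0 0 0 0; 0 0 0 0 0 0; 0 0 0 0 0 0; 0 0 0 0 0 0; 0 0 0 0 0 0' -1 20
python3 -m crank '0 0 0 0 0 0; 0 0 0 0 0 0; 0 0 0 0 0 0; 0 0 0 0 0 0; 0 0 0 0 0 0' -1 70
```

```text
t: 11.4
tcp_pos: [0.5204, -0.2631, 0.0697]
tool_rot: [0.766, 0.643, -0.0, -0.001]
force: [-0.0, -0.1, -0.4]
finger_gap: 0.453
gripper_force: 0.0
t: 11.9
tcp_pos: [0.5215, -0.2638, 0.0711]
tool_rot: [0.766, 0.643, 0.0, 0.001]
force: [0.7, -0.3, 5.0]
finger_gap: 0.136
gripper_force: 24.7
t: 12.4
tcp_pos: [0.5216, -0.2639, 0.0712]
tool_rot: [0.766, 0.643, 0.0, 0.001]
force: [0.3, 0.2, 5.6]
finger_gap: 0.125
gripper_force: 69.1
```

```bash
python3 -m crank '0 0 -0.03 0 0 0; 0 0 -0.06 0 0 0; 0 0 -0.08 0 0 0; 0 0 -0.08 0 0 0; 0 0 -0.08 0 0 0'
python3 -c "
from station import telemetry as t
print(t.sense()['ft_torque'],t.sense()['force'])"
```

```text
t: 12.9
tcp_pos: [0.5204, -0.263, 0.0832]
tool_rot: [0.766, 0.643, -0.0, -0.001]
force: [0.9, 0.1, -4.6]
finger_gap: 0.128
gripper_force: 68.2
[-0.0083021  -0.13819045  0.01427156] [ 0.92644872  0.06622053 -4.56800881]
```

The force is 4.6 N, which is the carrier's weight, and nothing is jamming. I'll continue up.

```bash
python3 -m crank '0 0 -0.1 0 0 0; 0 0 -0.12 0 0 0; 0 0 -0.15 0 0 0; 0 0 -0.15 0 0 0; 0 0 -0.15 0 0 0'
python3 -m crank '0 0 -0.15 0 0 0; 0 0 -0.15 0 0 0; 0 0 -0.15 0 0 0; 0 0 -0.15 0 0 0; 0 0 -0.15 0 0 0'
python3 -m crank '0 0 -0.15 0 0 0; 0 0 -0.15 0 0 0; 0 0 -0.15 0 0 0; 0 0 -0.15 0 0 0; 0 0 -0.15 0 0 0'
python3 -m crank '0 0 -0.15 0 0 0; 0 0 -0.15 0 0 0; 0 0 -0.15 0 0 0; 0 0 -0.15 0 0 0; 0 0 -0.15 0 0 0'
python3 -m crank '0 0 -0.15 0 0 0; 0 0 -0.12 0 0 0; 0 0 -0.08 0 0 0; 0 0 -0.05 0 0 0; 0 0 -0.02 0 0 0'
python3 -m crank '0 0 0 0 0 0; 0 0 0 0 0 0; 0 0 0 0 0 0; 0 0 0 0 0 0; 0 0 0 0 0 0'
python3 -m crank '0 0 0 0 0 0; 0 0 0 0 0 0; 0 0 0 0 0 0; 0 0 0 0 0 0; 0 0 0 0 0 0'
python3 - <<'E'
from station import snapshot
import cv2
from h import *
S=snapshot("side")
m=blob(S,(20,120,80),(36,255,255),(230,80,330,240));P=cloud(S,m);P=P[P[:,2]>.2];w=P-P.mean(0);a=np.linalg.svd(w,full_matrices=False)[2][0];print("bar",np.median(P,axis=0),np.percentile(P[:,2],[2,98]),"axis",a)
cv2.imwrite("pics/end.png",cv2.resize(S["image"][60:290,200:400],(520,598))[:,:,::-1])
E
```

```text
t: 13.4
tcp_pos: [0.5207, -0.2633, 0.1108]
tool_rot: [0.766, 0.643, -0.0, 0.0]
force: [1.5, 0.5, -4.8]
finger_gap: 0.129
gripper_force: 68.3
t: 13.9
tcp_pos: [0.5207, -0.2633, 0.1406]
tool_rot: [0.766, 0.643, -0.0, -0.0]
force: [-0.6, 0.4, -4.2]
finger_gap: 0.128
gripper_force: 68.3
t: 14.4
tcp_pos: [0.5207, -0.2633, 0.1706]
tool_rot: [0.766, 0.643, -0.0, -0.0]
force: [-0.5, -1.0, -4.7]
finger_gap: 0.129
gripper_force: 68.3
t: 14.9
tcp_pos: [0.5207, -0.2633, 0.2006]
tool_rot: [0.766, 0.643, -0.0, -0.0]
force: [0.3, 0.5, -4.1]
finger_gap: 0.125
gripper_force: 68.3
t: 15.4
tcp_pos: [0.5208, -0.2633, 0.2171]
tool_rot: [0.766, 0.643, 0.0, 0.0]
force: [0.5, 0.0, -5.1]
finger_gap: 0.128
gripper_force: 68.3
t: 15.9
tcp_pos: [0.5207, -0.2633, 0.2168]
tool_rot: [0.766, 0.643, -0.0, -0.0]
force: [0.1, 0.2, -3.9]
finger_gap: 0.125
gripper_force: 68.3
t: 16.4
tcp_pos: [0.5208, -0.2633, 0.2169]
tool_rot: [0.766, 0.643, 0.0, 0.0]
force: [-1.0, -0.0, -3.0]
finger_gap: 0.122
gripper_force: 68.3
bar [ 0.52175164 -0.23445278  0.23999489] [0.20715639 0.244106  ] axis [-0.11073701 -0.92367829  0.3668184 ]
```

View pics/end.png

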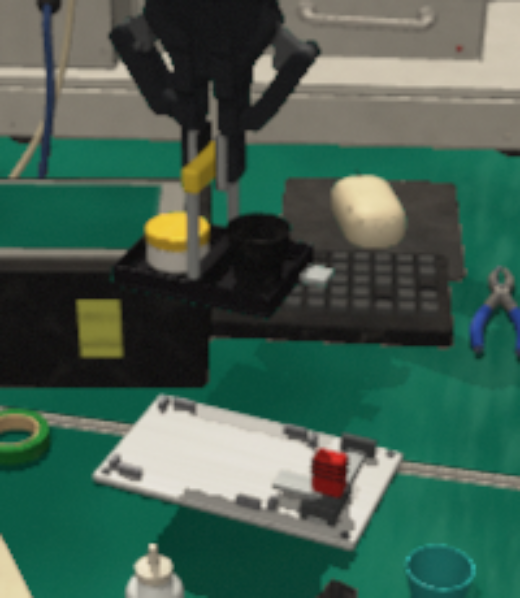

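The carrier hangs level about 15 cm over the dock. Loupe (crop 260,243) and tin (178,240) are standing, the lock is open at (330,470), and the bystanders in view are unmoved. The fitted bar axis includes tin-lid pixels, so I judge level from the tool orientation and the picture.

```bash
python3 -c "
from station import manip
print(manip.sign_off())"
```

```text
the job is handed in; nothing more can be done
None
```

I slid the lock to its open end stop, lifted the carrier about 15 cm above the dock and handed in still holding it, level and still, with the loupe and tin standing in it; the sign-off gave no verdict.

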